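# Raise the ratchet vial stand four clicks and load the vial

## Task

The ratchet stand's column is all the way down. Grip its square head and raise it straight up by four clicks of the spring pawl inside, counting them by feel as the notches are unevenly spaced; stop just after the fourth click, before the column runs into its hidden end stop close above, lower it until the pawl carries it and let go of it. Then stand the vial upright in the round socket of the head. Be gentle: never load the column against the stand with more than 25 N, and leave the amber bottle, beaker and stopper where they are.

Things in the scene. Friction and masses are not known exactly. Their poses are not given: they have to be found in the camera images.
- stand: ratchet stand, fixed: steel foot 100 x 100 x 8 mm with an aluminium guide block 60 x 60 mm, top 95 mm above the worktop. Origin: centre of the foot's underside; z up, x horizontal towards the round boss that houses the pawl. The 24 mm column stands in a square bore 26 mm wide. Load on it: all contact forces of column with guide, pawl and stop added up; some 1.5 to 2 times the pull.
- boss (a point): end of the short round boss (24 mm across) on the block's side, 51 mm from the stand's axis, 75 mm up. The spring pawl is hidden inside; its height differs by up to 10 mm from start to start. Over the last 5 to 6 mm before a click the lift needed grows by 3 to 10 N, then falls away suddenly at the click. After a click the column can still rise, but not go down.
- bore (a point): centre of the bore's mouth, on top of the guide block, 95 mm up. There are four notches: the first click comes 6 to 18 mm above the bottom position, the others 7 to 13 mm apart, unevenly. A hard end stop inside, also out of sight, ends the lift 2.5 mm above the fourth click; it moves with the pawl. After a click the column can be lowered 0 to 3 mm until it rests on the pawl.
- head (a point): centre of the column's head, half-way up it: a grey grippy block 40 x 40 x 24 mm, sides parallel to the stand's x and y. Column and head weigh about 0.26 kg (0.18 to 0.35). Start: fully down, head's underside 124 mm above the worktop, 29 mm above the guide block. In its top is a round socket 28 mm wide, 12 mm deep; this point is the centre of the socket's floor. z: column's axis, up.
- vial_mid (a point): centre of the clear screw-cap vial with a white cap, half-way up it: 23 mm across (cap 21.6 mm), 48 mm tall, standing upright on the worktop at the start; z is its axis, up. About 0.03 kg.
- amber_bottle: bystander: amber glass bottle 66 mm across, 140 mm tall; origin at the centre of its underside
- beaker_0: bystander: small glass beaker 56 mm across, 70 mm tall; origin at the centre of its underside
- stopper_0: bystander: rubber stopper 32 mm across, 25 mm tall; origin at the centre of its underside
Things that resemble listed ones, but are neither listed nor needed, are in the scene too. There is more than one size of the stand; the one meant has the size given above.

How it is judged:
On the way:
1. the column is four clicks up, resting on the pawl and let go, with the vial not yet in it (z of head in the frame of stand between 0.172 and 0.1845 m and contact force between the fingers and column below 0.1 N and linear speed of column below 0.01 m/s and distance between vial_mid and head above 0.05 m), for 0.2 s.
At the end, for the whole second after the job is handed in: The column rests on the pawl at the fourth click (head centre 172 to 184.5 mm above the worktop: wherever the pawl is, this range holds the fourth notch and no other), and the vial stands on the socket floor within 3 mm in height and 5 mm sideways, upright within 0.15 rad, all at rest (z of head in the frame of stand between 0.172 and 0.1845 m and z of vial_mid in the frame of head between 0.021 and 0.027 m and horizontal distance between vial_mid and head below 0.005 m and angle between vial_mid's own z axis and vertical below 0.15 rad and linear speed of each of vial, column below 0.01 m/s); the robot touches nothing.
It fails at once if the column is forced against the stand or its pawl with more than 25 N (contact force between column and stand above 25 N).
It fails at once if the amber bottle is moved by more than 20 mm (distance of amber_bottle from where it was at the start of the episode above 0.02 m).
It fails at once if the beaker is moved by more than 20 mm (distance of beaker_0 from where it was at the start of the episode above 0.02 m).
It fails at once if the stopper is moved by more than 20 mm (distance of stopper_0 from where it was at the start of the episode above 0.02 m).
It also fails if it takes over 69 s, if anything falls off the work surface, if the arm or the gripper's body presses on something with over 40 N, if the wrist force passes 120 N, or if a joint passes its speed limit or range.

## Robot

A 6-joint arm with a two-finger parallel gripper is mounted at the origin on a cart in front of the work surface, level with it; the furniture and walls round the work are solid. World frame = base frame: x ahead of the robot, y to its left, z up, the work surface at z = 0. Lengths are in m, angles in rad, forces in N, time in s.
With the tool pointing down it reaches from about 0.35 to 0.725 m from the base axis. Payload 6 kg.
Tool frame: the origin (TCP) lies at the very end of the fingers, on their centre line; the grasp point (between the pads) lies hold_point_z behind it (hold_point_z is the distance from the TCP to the grasp point, in m); z points along the fingers, y is the line along which they close (so a half turn about z gives the same grasp; the last joint's range is limited). The gripper opens to 85 mm and grips with 20 to 120 N. Pads are 22 mm wide; open, the fingers measure 114 mm over their backs; the gripper's body (76 mm by 85 mm) begins 54 mm behind the grasp point. The pads swing forward as they close: fully open they stand 13 mm farther back than shut.
Start: joints at [-0.962, 0.04, 0.085, 0, -1.615, -0.334], TCP at [0.163, -0.577, 0.201] pointing down, gripper open.
Joint ranges: [-2.56, 2.56], [-1.29, 2.01], [-1.08, 1.49], [-3.29, 1.98], [-2.81, -0.18], [-2.99, 2.99]. Speed limits (rad/s): [2.57, 2.57, 3.01, 3.14, 3.14, 3.14].

## Interface

Orientations are given as [roll, pitch, yaw] about the fixed x, y, z axes, in that order (R = Rz(yaw) Ry(pitch) Rx(roll)).
In Python, from cell import * gives the robot as it stands. The module is installed in compiled form; this text tells all that it offers.
- The arm moves only by the tool apply_moves, never from a script. Its argument "targets" is a list of rows, each an object with "offset": the shift along the tool's x, y, z in m, a list of three; "angular": the turn, a rotation vector about the tool's x, y, z in rad, a list of three. A call has 1 to 8 rows; each row shifts and turns the commanded pose from where the row before left it, along the tool's axes as they then stand; what a row does not reach is not made up. A row lasts 1/10 s, in which the tool goes at most 50 mm and 8.59 degrees, less where a joint would pass 70% of its speed; a pose out of reach is approached as far as the arm can. A call with a gripper value outside its range is refused whole. "fingers" is the finger opening in m, from 0 to 0.0854, set as the call begins (left out, the last holds). The fingers move at their own pace and stop on an object; "squeeze" is the grip in N (left out, the last holds). Time passes only in rows, so rows that do not move let the fingers close. It gives the time, the measured TCP pose, the force, the opening and the grip force at its end, in the units of the state.
- sense(): the state, without advancing time (a new reading comes with each control period).
- camera(name): name is "scene" or "top" or "wrist"; returns a dict with "img" (400x640x3 uint8, red, green, blue), "camera_matrix" (3x3 intrinsics, pixels), "xyz" and "rotation" of the camera in the world; the wrist camera has in their place "hand_eye" (4x4, takes a point from camera to tool coordinates, whose origin is the TCP and whose axes are the flange's). Camera axes: x right, y up, looking along -z (the intrinsics and any distortion apply to the point x, -y, -z); pixel columns grow to the right and rows downward; lengths in m; the calibration is good to about 2 mm. A picture is of the moment at which its call begins: read the wrist's pose just before it. There is no depth.
- job_done(): hands the job in; it is judged then, once.
The state is a dict: "time": time; "joint_pos": joint angles; "joint_velocities": joint speeds; "joint_efforts": joint torques, N m; "eef_pos": TCP position; "orientation": TCP orientation; "force": force on the tool from outside, world axes, zero at the start; "moment": the same for the moment, N m; "opening": opening from 0.0 (shut) to 1.0 (fully open); "grip_force": force on a finger pad.
Only numpy, scipy, OpenCV 4.12 (cv2) and the standard library are available. Lean on these libraries where they do the work, as an engineer would, in place of code of your own. Each camera call takes 0.05 s, during which the arm holds its last target. There are 200 camera calls.

## Working session

There is one attempt and no reset: what is moved stays moved. The work goes in short steps, Python scripts to look and compute and a tool call to move; the robot and the scene stay as the last step left them, time stands still between calls to the robot, and variables do not carry over. Pictures are saved under pics/ and viewed, at most 10 in all, crops included, and the job is handed in when it is done.

Besides the shell and the picture viewer there is one more tool, called as name(argument=value, ...) on one line, values as JSON. apply_moves: Moves the arm, as the interface text tells. Its arguments: {"type":"object","properties":{"targets":{"type":"array","items":{"type":"object","properties":{"offset":{"type":"array","items":{"type":"number"}},"angular":{"type":"array","items":{"type":"number"}}}}},"fingers":{"type":"number"},"squeeze":{"type":"number"}},"required":["targets"]}

```bash
mkdir -p pics; python3 - <<'E'
from cell import *
import cv2,numpy as np
s=sense();print(s)
for n in ("scene","top"):
    c=camera(n);cv2.imwrite(f"pics/{n}0.png",c["img"][:,:,::-1]);print(n,c["camera_matrix"],c["xyz"],c["rotation"],[k for k in c])
E
```

```text
{'time': 0.0, 'joint_pos': array([-9.62293842e-01,  4.08318999e-02,  8.38452329e-02, -4.72444089e-04,
       -1.61550739e+00, -3.33722976e-01]), 'joint_velocities': array([-0.00107881,  0.00088156,  0.00025006, -0.00052234, -0.00034584,
       -0.00149573]), 'joint_efforts': array([-2.46418840e-04, -3.68215692e+01,  3.47409689e+01,  6.93190366e+00,
       -5.32216407e-03, -4.55688019e-05]), 'eef_pos': array([ 0.16279495, -0.57710505,  0.19978476]), 'orientation': array([ 3.13983398e+00, -1.10144227e-04, -2.86679233e+00]), 'force': array([-0.31723276, -0.48316365, -0.52080449]), 'moment': array([ 0.02839299, -0.0810308 , -0.01310072]), 'grip_force': 0.0, 'opening': 0.9993421624198567}
scene [[380.49426126   0.         310.80245613]
 [  0.         380.49426126 196.16014552]
 [  0.           0.           1.        ]] [ 0.09661005 -0.77694758  0.58982894] [ 0.99451783 -0.0198699  -0.66045815] ['img', 'camera_matrix', 'xyz', 'rotation']
top [[483.34193512   0.         321.16389093]
 [  0.         483.34193512 205.56506746]
 [  0.           0.           1.        ]] [ 0.28552528 -0.17541609  1.26305375] [ 0.20754848  0.00618141 -1.59837842] ['img', 'camera_matrix', 'xyz', 'rotation']
```

View pics/scene0.png

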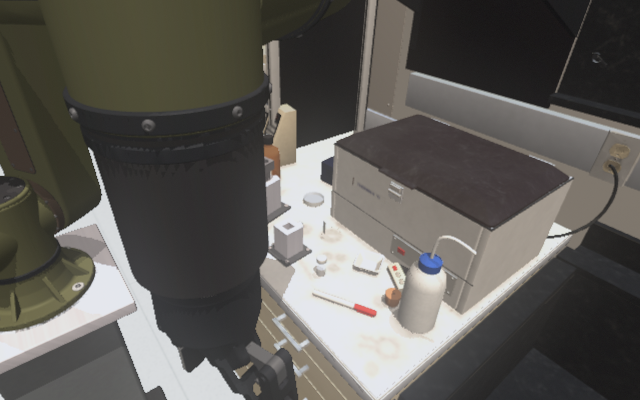

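View pics/top0.png

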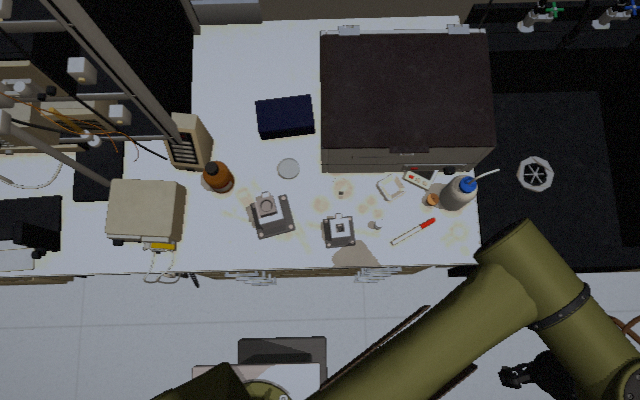

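The top view shows the amber bottle (217,177), beaker (288,168), the large stand with column head (268,208), a smaller headless stand (340,230), the vial (375,226) and the stopper (432,200). I'll zoom in and cast rays next.

```bash
cat > h.py <<'E'
from cell import *
import cv2,numpy as np
from scipy.spatial.transform import Rotation as Ro
def pose(c,s=None):
    if "hand_eye" in c:
        T=np.eye(4);T[:3,:3]=Ro.from_euler("xyz",s["orientation"]).as_matrix();T[:3,3]=s["eef_pos"];T=T@c["hand_eye"]
        return T[:3,:3],T[:3,3]
    return Ro.from_euler("xyz",c["rotation"]).as_matrix(),np.array(c["xyz"])
def ray(c,u,v,z,s=None):
    R,t=pose(c,s);K=c["camera_matrix"]
    d=R@np.array([(u-K[0,2])/K[0,0],-(v-K[1,2])/K[1,1],-1]);return (t+d*(z-t[2])/d[2]).round(4)
def proj(c,p,s=None):
    R,t=pose(c,s);K=c["camera_matrix"];q=R.T@(np.array(p)-t)
    return (K[0,0]*q[0]/-q[2]+K[0,2], K[1,1]*q[1]/q[2]+K[1,2])
E
python3 - <<'E'
from h import *
c=camera("top");im=c["img"][:,:,::-1]
cv2.imwrite("pics/topc.png",cv2.resize(im[150:270,195:395],None,fx=4,fy=4,interpolation=cv2.INTER_CUBIC))
for n,u,v,z in (("headtop",267,204,.148),("stand",270,216,0),("small",339,232,0),("vialtop",375,225,.048),("bottle",215,170,.14),("beaker",288,168,.0),("stop",432,200,.0)):print(n,ray(c,u,v,z))
E
```

```text
headtop [ 0.5279 -0.0473  0.148 ]
stand [ 0.5272 -0.0381  0.    ]
small [ 0.479 -0.22   0.   ]
vialtop [ 0.487  -0.3106  0.048 ]
bottle [0.6173 0.0789 0.14  ]
beaker [ 0.6585 -0.0878  0.    ]
stop [ 0.5583 -0.4715  0.    ]
```

View pics/topc.png

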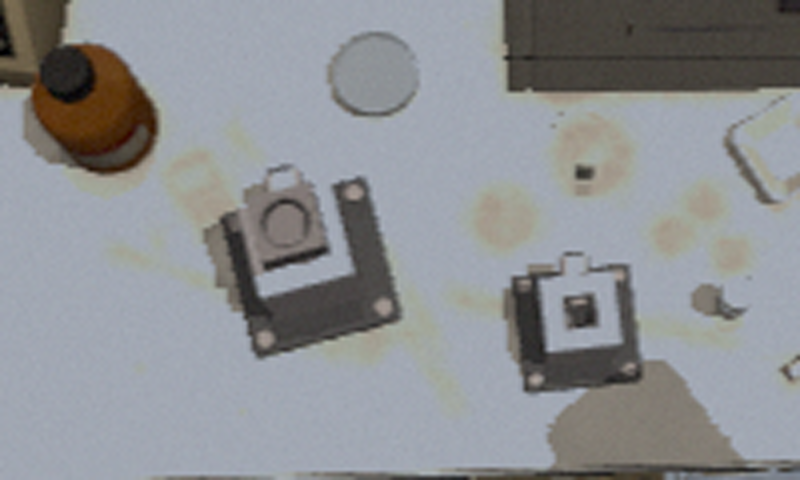

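The crop shows the large stand's head with its socket at crop (286,223), full image (266.5,205.8), and the boss pointing up at crop (283,172). The decoy stand is at crop (578,320) and the white vial cap at crop (708,298). The foot's bottom corners are at (255,356) and (400,318).

```bash
python3 - <<'E'
from h import *
import cell
print([k for k in dir(cell) if k[0]!='_'], getattr(cell,'hold_point_z',None))
c=camera("top")
f=lambda a,b,z:ray(c,195+(a+.5)/4-.5,150+(b+.5)/4-.5,z)
BL,BR,TR=f(255,356,.008),f(400,318,.008),f(366,180,.008)
print(BL,BR,TR,np.linalg.norm(BL-BR),np.linalg.norm(BR-TR))
d=BL-BR;print("yaw of y->",np.degrees(np.arctan2(d[1],d[0])));d=TR-BR;print(np.degrees(np.arctan2(d[1],d[0])))
print("foot centre",(BL+TR)/2,"socket",f(286,223,.148),f(708,298,.048))
H=f(286,223,.148)
s=sense();R=Ro.from_euler("xyz",s["orientation"]).as_matrix();print(R)
w=camera("wrist");print(w["hand_eye"],w["camera_matrix"])
E
```

```text
['Unreachable', 'camera', 'hold_point_z', 'job_done', 'sense'] 0.0187
[ 0.4663 -0.0082  0.008 ] [ 0.4887 -0.1035  0.008 ] [ 0.5824 -0.0823  0.008 ] 0.09789713989693469 0.0960683610768915
yaw of y-> 103.22711504217612
12.748752039575715
foot centre [ 0.52435 -0.04525  0.008  ] socket [ 0.5246 -0.0452  0.148 ] [ 0.4895 -0.3021  0.048 ]
[[-9.62477789e-01 -2.71360090e-01 -4.56035941e-04]
 [-2.71360432e-01  9.62477209e-01  1.06694961e-03]
 [ 1.49396659e-04  1.15066541e-03 -9.99999327e-01]]
[[-3.08070193e-05  9.52712436e-01  3.03873352e-01  7.77211538e-02]
 [ 9.99999568e-01  3.11801199e-04 -8.76186978e-04 -1.21131375e-03]
 [-9.29502306e-04  3.03873193e-01 -9.52712033e-01 -1.73767651e-01]
 [ 0.00000000e+00  0.00000000e+00  0.00000000e+00  1.00000000e+00]] [[286.36782648   0.         317.58675927]
 [  0.         286.36782648 196.95639715]
 [  0.           0.           1.        ]]
```

apply_moves(targets=[{"offset": [-0.03,0.026,-0.006]},{"offset": [-0.031,0.026,-0.006]},{"offset": [-0.031,0.026,-0.006]},{"offset": [-0.031,0.026,-0.006]},{"offset": [-0.031,0.026,-0.006]},{"offset": [-0.031,0.026,-0.006]},{"offset": [-0.031,0.026,-0.006]},{"offset": [-0.031,0.026,-0.006]}], fingers=0.085)

```text
validation failed for argument at $.ta...
```

apply_moves(targets=[{"offset": [-0.031,0.026,0]},{"offset": [-0.031,0.026,0]},{"offset": [-0.031,0.026,0]},{"offset": [-0.031,0.026,0]},{"offset": [-0.031,0.026,0]},{"offset": [-0.031,0.026,0]},{"offset": [-0.031,0.026,0],"angular": [0,0,0.048]},{"offset": [0,0,0]}])

```text
validation failed for argument at $.ta...
```

```bash
python3 - <<'E'
from h import *
s=sense();print(s["time"],s["eef_pos"],s["orientation"],s["joint_pos"],s["force"])
w=camera("wrist");cv2.imwrite("pics/w1.png",w["img"][:,:,::-1])
print(proj(w,[.5246,-.0452,.148],s))
E
```

```text
0.25 [ 0.16278219 -0.57729973  0.2002807 ] [ 3.14067246e+00 -1.42269889e-04 -2.86677911e+00] [-9.62305592e-01  4.05343658e-02  8.43311546e-02 -1.67124493e-04
 -1.61550915e+00 -3.33684648e-01] [ 0.00987265 -0.32551223 -1.13265752]
(np.float64(622.7699269091459), np.float64(545.948594766035))
```

View pics/w1.png

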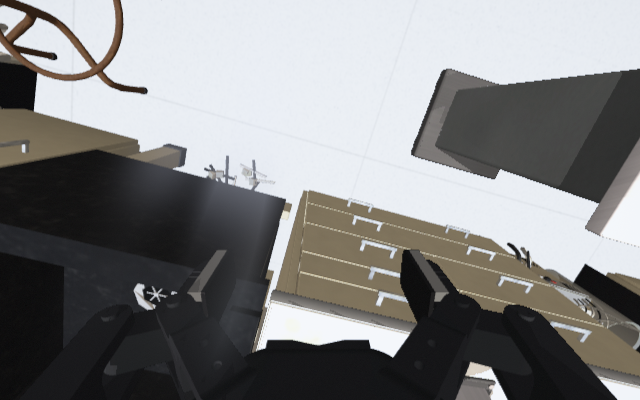

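The move call was refused, probably because every row needs "angular". This picture only shows the cabinets and the open fingers from the start pose.

apply_moves(targets=[{"offset": [-0.03,0.026,-0.006],"angular": [0,0,0]},{"offset": [-0.031,0.026,-0.006],"angular": [0,0,0]},{"offset": [-0.031,0.026,-0.006],"angular": [0,0,0]},{"offset": [-0.031,0.026,-0.006],"angular": [0,0,0]},{"offset": [-0.031,0.026,-0.006],"angular": [0,0,0]},{"offset": [-0.031,0.026,-0.006],"angular": [0,0,0]},{"offset": [-0.031,0.026,-0.006],"angular": [0,0,0]},{"offset": [-0.031,0.026,-0.006],"angular": [0,0,0]}], fingers=0.085)

```text
time: 1.1
eef_pos: [0.3447, -0.3087, 0.2492]
orientation: [-3.141, 0.001, -2.867]
force: [1.1, -1.0, -0.1]
opening: 0.997
grip_force: 0.0
```

apply_moves(targets=[{"offset": [-0.031,0.026,0],"angular": [0,0,0]},{"offset": [-0.031,0.026,0],"angular": [0,0,0]},{"offset": [-0.031,0.026,0],"angular": [0,0,0]},{"offset": [-0.031,0.026,0],"angular": [0,0,0]},{"offset": [-0.031,0.026,0],"angular": [0,0,0]},{"offset": [-0.031,0.026,0],"angular": [0,0,0]},{"offset": [-0.031,0.026,0],"angular": [0,0,0.048]},{"offset": [0,0,0],"angular": [0,0,0]}])

```text
time: 1.9
eef_pos: [0.5049, -0.0728, 0.2473]
orientation: [3.14, -0.002, -2.912]
force: [-0.3, -0.0, -1.4]
opening: 0.994
grip_force: 0.0
```

```bash
python3 - <<'E'
from h import *
s=sense();print(s["time"],s["eef_pos"],s["orientation"],s["joint_pos"],s["force"])
w=camera("wrist");cv2.imwrite("pics/w2.png",w["img"][:,:,::-1])
print(proj(w,[.5246,-.0452,.148],s))
E
```

```text
1.9 [ 0.5049256  -0.07283976  0.24725684] [ 3.14047497e+00 -2.11404790e-03 -2.91212143e+00] [ 2.51199324e-01 -1.86471255e-01 -4.46893635e-02 -1.17549817e-03
 -1.71466739e+00 -1.59269293e+00] [-0.26694414 -0.01994132 -1.37386491]
(np.float64(340.46205302010776), np.float64(212.1697731892171))
```

View pics/w2.png

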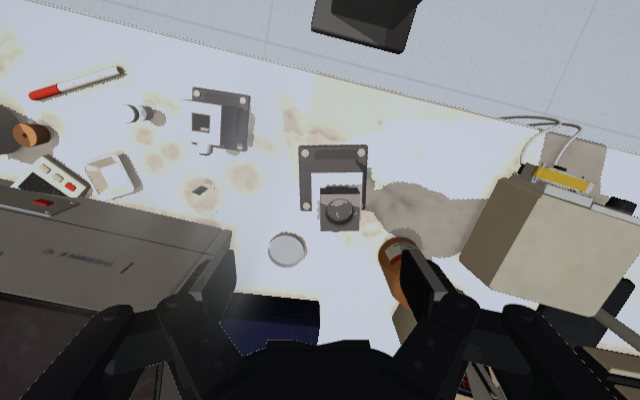

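The wrist view shows the head's socket at (340,211), matching the predicted (340.5,212.2). The foot and head edges are vertical in the image, so yaw is aligned. I'll go down over the head.

apply_moves(targets=[{"offset": [-0.0255,0.0224,0],"angular": [0,0,0]},{"offset": [0,0,0.03],"angular": [0,0,0]},{"offset": [0,0,0.03],"angular": [0,0,0]},{"offset": [0,0,0.03],"angular": [0,0,0]},{"offset": [0,0,0.03],"angular": [0,0,0]},{"offset": [0,0,0.01],"angular": [0,0,0]},{"offset": [0,0,0],"angular": [0,0,0]}], fingers=0.055, squeeze=20)

```text
time: 2.65
eef_pos: [0.5225, -0.0494, 0.118]
orientation: [-3.141, -0.002, -2.915]
force: [-0.3, 0.1, 1.0]
opening: 0.644
grip_force: 0.0
```

```bash
python3 - <<'E'
from h import *
s=sense();print(s["time"],s["eef_pos"],s["orientation"],s["force"],s["opening"])
w=camera("wrist");cv2.imwrite("pics/w3.png",cv2.resize(w["img"][200:400,200:460,::-1],None,fx=3,fy=3,interpolation=cv2.INTER_CUBIC))
print(proj(w,[.5246,-.0452,.148],s))
E
```

```text
2.65 [ 0.52251503 -0.04941744  0.11795661] [-3.14147179e+00 -2.22787415e-03 -2.91534874e+00] [-0.28152745  0.14369296  0.95116672] 0.6443049692945336
(np.float64(325.9456550326481), np.float64(255.6801381708106))
```

View pics/w3.png

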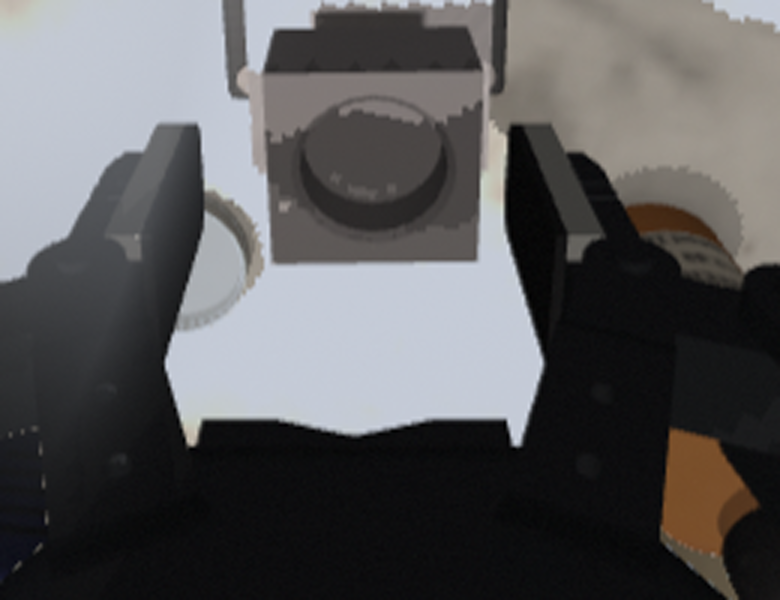

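The close view shows the head at x 265–482 with the finger faces at 202 and 508. The tool is about 18 px (3.4 mm) off in -y, and about 3 mm off in x by prediction. I'll correct, then narrow the fingers.

apply_moves(targets=[{"offset": [-0.0015,0.0018,0.0005],"angular": [0,0,0]},{"offset": [-0.0015,0.0017,0.0005],"angular": [0,0,0]},{"offset": [0,0,0],"angular": [0,0,0]},{"offset": [0,0,0],"angular": [0,0,0]},{"offset": [0,0,0],"angular": [0,0,0]}], fingers=0.047)

```text
time: 3.2
eef_pos: [0.5256, -0.0445, 0.118]
orientation: [3.141, 0.0, -2.915]
force: [-0.5, 0.6, 0.1]
opening: 0.546
grip_force: 0.0
```

```bash
python3 - <<'E'
from h import *
s=sense();print(s["time"],s["eef_pos"],s["orientation"],s["force"],s["opening"]*.0854)
w=camera("wrist");cv2.imwrite("pics/w4.png",cv2.resize(w["img"][200:300,240:400,::-1],None,fx=4,fy=4,interpolation=cv2.INTER_CUBIC))
for i in range(4): s=sense();print(s["force"]);camera("wrist")
print(sense()["eef_pos"])
E
```

```text
3.2 [ 0.52563621 -0.04445873  0.11800698] [ 3.14148755e+00  2.56451335e-04 -2.91464910e+00] [-0.51221346  0.58665341  0.06331823] 0.0466565453590009
[-0.37072621  0.64857111 -0.67482211]
[-0.14503448 -0.39679789  0.0525685 ]
[-0.08207577 -0.86643377 -0.40993127]
[-0.31649556 -1.11054239 -0.46986668]
[ 0.52552136 -0.04455771  0.11779643]
```

View pics/w4.png

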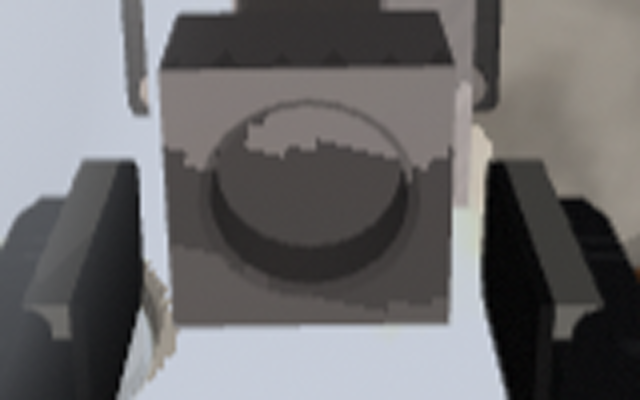

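The head spans 168–451 and the fingers 138–487. They are centred within about 0.3 mm, so I'll close.

apply_moves(targets=[{"offset": [0,-0.0002,0],"angular": [0,0,0]},{"offset": [0,0,0],"angular": [0,0,0]},{"offset": [0,0,0],"angular": [0,0,0]},{"offset": [0,0,0],"angular": [0,0,0]},{"offset": [0,0,0],"angular": [0,0,0]},{"offset": [0,0,0],"angular": [0,0,0]}], fingers=0.036, squeeze=20)

```text
time: 4.05
eef_pos: [0.5256, -0.0447, 0.1178]
orientation: [3.142, -0.0, -2.915]
force: [-0.8, 0.4, 0.6]
opening: 0.424
grip_force: 0.0
```

apply_moves(targets=[{"offset": [0,0,0],"angular": [0,0,0]},{"offset": [0,0,0],"angular": [0,0,0]},{"offset": [0,0,0],"angular": [0,0,0]}], squeeze=40)

```text
time: 4.35
eef_pos: [0.5256, -0.0447, 0.1178]
orientation: [3.142, -0.0, -2.915]
force: [-0.9, -0.6, 0.1]
opening: 0.419
grip_force: 0.0
```

apply_moves(targets=[{"offset": [0,0,0],"angular": [0,0,0]},{"offset": [0,0,0],"angular": [0,0,0]}], fingers=0.034, squeeze=20)

```text
time: 4.55
eef_pos: [0.5256, -0.0447, 0.1178]
orientation: [3.141, 0.0, -2.915]
force: [0.1, -0.0, 0.0]
opening: 0.396
grip_force: 0.0
```

```bash
python3 - <<'E'
from h import *
s=sense();print(s["time"],s["eef_pos"],s["force"],s["opening"]*.0854,s["grip_force"])
w=camera("wrist");cv2.imwrite("pics/w5.png",cv2.resize(w["img"][200:400,220:420,::-1],None,fx=3,fy=3,interpolation=cv2.INTER_CUBIC))
E
```

```text
4.55 [ 0.52556987 -0.04473207  0.11781521] [ 0.0667322  -0.02989305  0.02079673] 0.033797706964498624 0.0
```

View pics/w5.png

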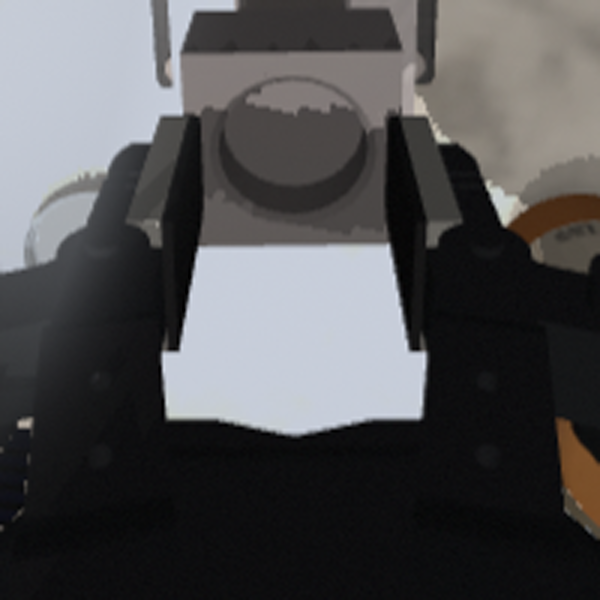

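The fingers sit over the head's top: their tip edges at (200,115–205) and (387,115–205) occlude the head, whose edges are at 185 and 400. Grip force is 0, so the pads are above the head. A side view will give the real tip height.

```bash
python3 - <<'E'
from h import *
s=sense();c=camera("scene")
q=[proj(c,p) for p in ([.5246,-.0452,.148],[.5246,-.0452,.124],[.5246,-.0452,.095],s["eef_pos"])]
print(np.round(q,1))
u,v=map(int,q[0]);im=c["img"][v-75:v+55,u-75:u+75,::-1]
print(u,v);cv2.imwrite("pics/s2.png",cv2.resize(im,None,fx=4.5,fy=4.5,interpolation=cv2.INTER_CUBIC))
E
```

```text
[[262.6 160.1]
 [263.  168.6]
 [263.6 178.6]
 [263.4 170.6]]
262 160
```

View pics/s2.png

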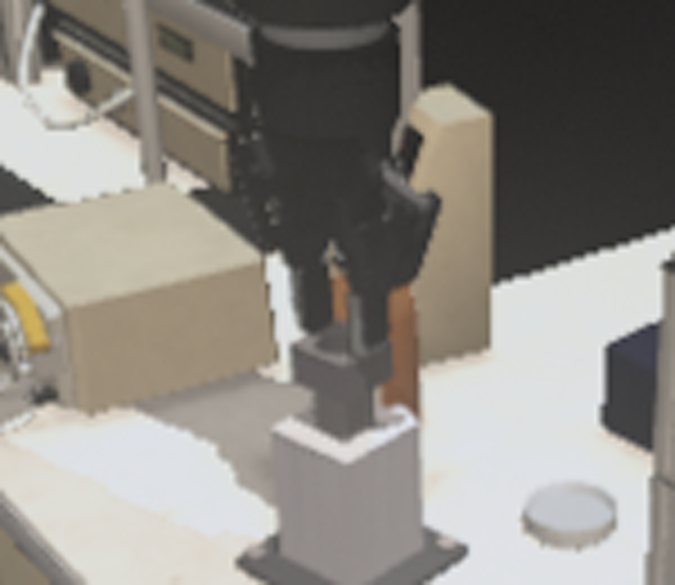

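The scene view shows both finger tips just above the head's top, at crop (365,345) with the head top at about (342,345). The real finger ends are therefore roughly 32 mm behind the reported TCP. I'll open, then go down about 25 mm with the force watched.

apply_moves(targets=[{"offset": [0,0,0],"angular": [0,0,0]},{"offset": [0,0,0],"angular": [0,0,0]},{"offset": [0,0,0],"angular": [0,0,0]},{"offset": [0,0,0],"angular": [0,0,0]},{"offset": [0,0,0],"angular": [0,0,0]},{"offset": [0,0,0],"angular": [0,0,0]}], fingers=0.055)

```text
time: 5.25
eef_pos: [0.5256, -0.0448, 0.1178]
orientation: [3.142, -0.0, -2.915]
force: [0.1, 1.2, -0.4]
opening: 0.647
grip_force: 0.0
```

apply_moves(targets=[{"offset": [0,0,0.005],"angular": [0,0,0]},{"offset": [0,0,0.005],"angular": [0,0,0]},{"offset": [0,0,0.005],"angular": [0,0,0]},{"offset": [0,0,0.005],"angular": [0,0,0]},{"offset": [0,0,0.004],"angular": [0,0,0]},{"offset": [0,0,0],"angular": [0,0,0]}])

```text
time: 5.85
eef_pos: [0.5251, -0.0448, 0.0929]
orientation: [3.141, -0.001, -2.915]
force: [0.1, -0.2, 0.8]
opening: 0.642
grip_force: 0.0
```

apply_moves(targets=[{"offset": [0,0,0],"angular": [0,0,0]},{"offset": [0,0,0],"angular": [0,0,0]},{"offset": [0,0,0],"angular": [0,0,0]},{"offset": [0,0,0],"angular": [0,0,0]},{"offset": [0,0,0],"angular": [0,0,0]}], fingers=0.042, squeeze=20)

```text
time: 6.35
eef_pos: [0.5256, -0.0447, 0.0939]
orientation: [3.141, 0.0, -2.915]
force: [0.2, -0.2, 0.4]
opening: 0.487
grip_force: 0.0
```

apply_moves(targets=[{"offset": [0,0,0],"angular": [0,0,0]},{"offset": [0,0,0],"angular": [0,0,0]},{"offset": [0,0,0],"angular": [0,0,0]},{"offset": [0,0,0],"angular": [0,0,0]}], fingers=0.036, squeeze=20)

```text
time: 6.75
eef_pos: [0.5257, -0.0448, 0.094]
orientation: [-3.142, 0.0, -2.915]
force: [0.2, -0.4, 1.6]
opening: 0.463
grip_force: 21.0
```

apply_moves(targets=[{"offset": [0,0,0],"angular": [0,0,0]},{"offset": [0,0,0],"angular": [0,0,0]},{"offset": [0,0,-0.001],"angular": [0,0,0]},{"offset": [0,0,0],"angular": [0,0,0]}], squeeze=30)

```text
time: 7.15
eef_pos: [0.5251, -0.0446, 0.0941]
orientation: [3.141, -0.001, -2.915]
force: [0.0, 0.3, -1.1]
opening: 0.464
grip_force: 30.3
```

apply_moves(targets=[{"offset": [0,0,-0.0005],"angular": [0,0,0]},{"offset": [0,0,-0.0005],"angular": [0,0,0]}])

```text
time: 7.35
eef_pos: [0.5253, -0.0447, 0.0954]
orientation: [3.141, -0.001, -2.915]
force: [-0.2, -0.4, -1.9]
opening: 0.463
grip_force: 30.3
```

apply_moves(targets=[{"offset": [0,0,-0.0005],"angular": [0,0,0]},{"offset": [0,0,-0.0005],"angular": [0,0,0]}])

```text
time: 7.55
eef_pos: [0.5255, -0.0447, 0.0967]
orientation: [3.141, -0.0, -2.915]
force: [-1.1, 0.1, -2.2]
opening: 0.459
grip_force: 30.3
```

apply_moves(targets=[{"offset": [0,0,-0.0005],"angular": [0,0,0]},{"offset": [0,0,-0.0005],"angular": [0,0,0]}])

```text
time: 7.75
eef_pos: [0.5256, -0.0447, 0.0978]
orientation: [3.141, 0.0, -2.915]
force: [0.7, 0.4, -1.9]
opening: 0.463
grip_force: 30.3
```

apply_moves(targets=[{"offset": [0,0,-0.0005],"angular": [0,0,0]},{"offset": [0,0,-0.0005],"angular": [0,0,0]}])

```text
time: 7.95
eef_pos: [0.5255, -0.0447, 0.0988]
orientation: [3.141, -0.0, -2.915]
force: [-0.0, -1.0, -2.7]
opening: 0.46
grip_force: 30.3
```

apply_moves(targets=[{"offset": [0,0,-0.0005],"angular": [0,0,0]},{"offset": [0,0,-0.0005],"angular": [0,0,0]}])

```text
time: 8.15
eef_pos: [0.5252, -0.0448, 0.0996]
orientation: [3.141, -0.001, -2.915]
force: [-0.5, -0.6, -2.5]
opening: 0.467
grip_force: 30.4
```

apply_moves(targets=[{"offset": [0,0,-0.0005],"angular": [0,0,0]},{"offset": [0,0,-0.0005],"angular": [0,0,0]}])

```text
time: 8.35
eef_pos: [0.5249, -0.0448, 0.1]
orientation: [3.141, -0.002, -2.915]
force: [-1.9, -1.0, -7.0]
opening: 0.468
grip_force: 30.9
```

apply_moves(targets=[{"offset": [0,0,-0.0005],"angular": [0,0,0]},{"offset": [0,0,-0.0005],"angular": [0,0,0]}])

```text
time: 8.55
eef_pos: [0.5249, -0.0447, 0.1009]
orientation: [3.141, -0.002, -2.915]
force: [-1.9, -0.4, -6.5]
opening: 0.464
grip_force: 30.9
```

apply_moves(targets=[{"offset": [0,0,-0.0005],"angular": [0,0,0]},{"offset": [0,0,-0.0005],"angular": [0,0,0]}])

```text
time: 8.75
eef_pos: [0.5251, -0.0447, 0.1023]
orientation: [3.141, -0.001, -2.915]
force: [-2.4, -1.6, -7.3]
opening: 0.461
grip_force: 31.0
```

apply_moves(targets=[{"offset": [0,0,-0.0005],"angular": [0,0,0]},{"offset": [0,0,-0.0005],"angular": [0,0,0]}])

```text
time: 8.95
eef_pos: [0.5252, -0.0448, 0.1035]
orientation: [3.141, -0.001, -2.915]
force: [-3.0, -0.9, -7.3]
opening: 0.461
grip_force: 31.1
```

apply_moves(targets=[{"offset": [0,0,-0.0005],"angular": [0,0,0]},{"offset": [0,0,-0.0005],"angular": [0,0,0]}])

```text
time: 9.15
eef_pos: [0.5253, -0.0447, 0.1045]
orientation: [3.141, -0.001, -2.915]
force: [-3.2, -0.8, -8.5]
opening: 0.461
grip_force: 31.1
```

apply_moves(targets=[{"offset": [0,0,-0.0005],"angular": [0,0,0]},{"offset": [0,0,-0.0005],"angular": [0,0,0]}])

```text
time: 9.35
eef_pos: [0.5266, -0.0449, 0.1074]
orientation: [-3.141, 0.003, -2.915]
force: [-2.6, -1.2, -2.6]
opening: 0.464
grip_force: 31.8
```

apply_moves(targets=[{"offset": [0,0,-0.0005],"angular": [0,0,0]},{"offset": [0,0,-0.0005],"angular": [0,0,0]}])

```text
time: 9.55
eef_pos: [0.5263, -0.0448, 0.1078]
orientation: [-3.141, 0.002, -2.915]
force: [-2.0, -0.7, -2.6]
opening: 0.466
grip_force: 31.8
```

apply_moves(targets=[{"offset": [0,0,-0.0005],"angular": [0,0,0]},{"offset": [0,0,-0.0005],"angular": [0,0,0]}])

```text
time: 9.75
eef_pos: [0.5259, -0.0446, 0.1081]
orientation: [3.142, 0.001, -2.915]
force: [-0.7, 0.1, -2.7]
opening: 0.462
grip_force: 31.7
```

apply_moves(targets=[{"offset": [0,0,-0.0005],"angular": [0,0,0]},{"offset": [0,0,-0.0005],"angular": [0,0,0]}])

```text
time: 9.95
eef_pos: [0.5256, -0.0447, 0.1088]
orientation: [3.141, 0.0, -2.915]
force: [-1.5, 0.4, -2.7]
opening: 0.464
grip_force: 31.7
```

apply_moves(targets=[{"offset": [0,0,-0.0005],"angular": [0,0,0]},{"offset": [0,0,-0.0005],"angular": [0,0,0]}])

```text
time: 10.15
eef_pos: [0.5254, -0.0447, 0.1096]
orientation: [3.141, -0.001, -2.915]
force: [-1.9, 0.3, -3.7]
opening: 0.466
grip_force: 31.7
```

apply_moves(targets=[{"offset": [0,0,-0.0005],"angular": [0,0,0]},{"offset": [0,0,-0.0005],"angular": [0,0,0]}])

```text
time: 10.35
eef_pos: [0.5251, -0.0447, 0.11]
orientation: [3.141, -0.002, -2.915]
force: [-1.2, -0.4, -5.8]
opening: 0.463
grip_force: 31.3
```

apply_moves(targets=[{"offset": [0,0,-0.0005],"angular": [0,0,0]},{"offset": [0,0,-0.0005],"angular": [0,0,0]}])

```text
time: 10.55
eef_pos: [0.5251, -0.0447, 0.1111]
orientation: [3.141, -0.001, -2.915]
force: [-2.7, -0.3, -7.2]
opening: 0.461
grip_force: 31.3
```

apply_moves(targets=[{"offset": [0,0,-0.0005],"angular": [0,0,0]},{"offset": [0,0,-0.0005],"angular": [0,0,0]}])

```text
time: 10.75
eef_pos: [0.5252, -0.0447, 0.1124]
orientation: [3.141, -0.001, -2.915]
force: [-2.2, 0.1, -6.9]
opening: 0.463
grip_force: 31.2
```

apply_moves(targets=[{"offset": [0,0,-0.0005],"angular": [0,0,0]},{"offset": [0,0,-0.0005],"angular": [0,0,0]}])

```text
time: 10.95
eef_pos: [0.5253, -0.0447, 0.1135]
orientation: [3.141, -0.001, -2.915]
force: [-2.7, -1.2, -8.2]
opening: 0.461
grip_force: 31.2
```

apply_moves(targets=[{"offset": [0,0,-0.0005],"angular": [0,0,0]},{"offset": [0,0,-0.0005],"angular": [0,0,0]}])

```text
time: 11.15
eef_pos: [0.5254, -0.0448, 0.1146]
orientation: [3.141, -0.001, -2.915]
force: [-2.5, -1.2, -8.1]
opening: 0.46
grip_force: 31.1
```

apply_moves(targets=[{"offset": [0,0,-0.0005],"angular": [0,0,0]},{"offset": [0,0,-0.0005],"angular": [0,0,0]}])

```text
time: 11.35
eef_pos: [0.5261, -0.0449, 0.1169]
orientation: [-3.141, 0.001, -2.915]
force: [-2.5, -0.8, -4.1]
opening: 0.46
grip_force: 31.6
```

apply_moves(targets=[{"offset": [0,0,-0.0005],"angular": [0,0,0]},{"offset": [0,0,-0.0005],"angular": [0,0,0]}])

```text
time: 11.55
eef_pos: [0.5258, -0.0448, 0.1173]
orientation: [-3.141, 0.001, -2.915]
force: [-3.3, -0.4, -4.4]
opening: 0.46
grip_force: 31.6
```

apply_moves(targets=[{"offset": [0,0,-0.0005],"angular": [0,0,0]},{"offset": [0,0,-0.0005],"angular": [0,0,0]}])

```text
time: 11.75
eef_pos: [0.5255, -0.0448, 0.1178]
orientation: [3.141, -0.0, -2.915]
force: [-1.7, -0.2, -5.2]
opening: 0.46
grip_force: 31.4
```

apply_moves(targets=[{"offset": [0,0,-0.0005],"angular": [0,0,0]},{"offset": [0,0,-0.0005],"angular": [0,0,0]}])

```text
time: 11.95
eef_pos: [0.5254, -0.0447, 0.1183]
orientation: [3.141, -0.001, -2.915]
force: [-1.5, -1.5, -6.7]
opening: 0.461
grip_force: 31.4
```

apply_moves(targets=[{"offset": [0,0,-0.0005],"angular": [0,0,0]},{"offset": [0,0,-0.0005],"angular": [0,0,0]}])

```text
time: 12.15
eef_pos: [0.5254, -0.0446, 0.1194]
orientation: [3.141, -0.001, -2.915]
force: [-3.3, -0.7, -7.7]
opening: 0.462
grip_force: 31.3
```

apply_moves(targets=[{"offset": [0,0,-0.0005],"angular": [0,0,0]},{"offset": [0,0,-0.0005],"angular": [0,0,0]}])

```text
time: 12.35
eef_pos: [0.5254, -0.0447, 0.1205]
orientation: [3.141, -0.001, -2.915]
force: [-2.3, -0.8, -9.0]
opening: 0.464
grip_force: 31.2
```

apply_moves(targets=[{"offset": [0,0,-0.0005],"angular": [0,0,0]},{"offset": [0,0,-0.0005],"angular": [0,0,0]}])

```text
time: 12.55
eef_pos: [0.5254, -0.0447, 0.1216]
orientation: [3.141, -0.0, -2.915]
force: [-2.6, 0.6, -7.9]
opening: 0.46
grip_force: 31.2
```

apply_moves(targets=[{"offset": [0,0,-0.0005],"angular": [0,0,0]},{"offset": [0,0,-0.0005],"angular": [0,0,0]}])

```text
time: 12.75
eef_pos: [0.5254, -0.0447, 0.1226]
orientation: [3.141, -0.0, -2.915]
force: [-3.0, -1.2, -9.3]
opening: 0.461
grip_force: 31.1
```

apply_moves(targets=[{"offset": [0,0,-0.0005],"angular": [0,0,0]},{"offset": [0,0,-0.0005],"angular": [0,0,0]}])

```text
time: 12.95
eef_pos: [0.5266, -0.0449, 0.1255]
orientation: [-3.141, 0.003, -2.915]
force: [-2.0, -0.6, -1.3]
opening: 0.462
grip_force: 31.8
```

apply_moves(targets=[{"offset": [0,0,-0.0005],"angular": [0,0,0]},{"offset": [0,0,-0.0005],"angular": [0,0,0]}])

```text
time: 13.15
eef_pos: [0.5263, -0.0448, 0.1259]
orientation: [-3.141, 0.002, -2.915]
force: [-0.8, 1.1, -2.4]
opening: 0.462
grip_force: 31.8
```

apply_moves(targets=[{"offset": [0,0,-0.0005],"angular": [0,0,0]},{"offset": [0,0,-0.0005],"angular": [0,0,0]}])

```text
time: 13.35
eef_pos: [0.526, -0.0446, 0.1262]
orientation: [3.142, 0.001, -2.915]
force: [-0.4, -0.5, -0.9]
opening: 0.461
grip_force: 31.8
```

apply_moves(targets=[{"offset": [0,0,-0.0005],"angular": [0,0,0]},{"offset": [0,0,-0.0005],"angular": [0,0,0]}])

```text
time: 13.55
eef_pos: [0.5259, -0.0446, 0.127]
orientation: [3.142, 0.001, -2.915]
force: [-0.2, 0.3, -1.8]
opening: 0.462
grip_force: 31.8
```

apply_moves(targets=[{"offset": [0,0,-0.0005],"angular": [0,0,0]},{"offset": [0,0,-0.0005],"angular": [0,0,0]}])

```text
time: 13.75
eef_pos: [0.5257, -0.0447, 0.1279]
orientation: [3.142, 0.0, -2.915]
force: [0.2, -0.4, -1.9]
opening: 0.46
grip_force: 31.8
```

apply_moves(targets=[{"offset": [0,0,-0.0005],"angular": [0,0,0]},{"offset": [0,0,0],"angular": [0,0,0]}])

```text
time: 13.95
eef_pos: [0.5256, -0.0447, 0.1283]
orientation: [3.141, 0.0, -2.915]
force: [0.4, 0.4, -1.3]
opening: 0.462
grip_force: 31.8
```

apply_moves(targets=[{"offset": [0,0,-0.0005],"angular": [0,0,0]},{"offset": [0,0,0],"angular": [0,0,0]}])

```text
time: 14.15
eef_pos: [0.5255, -0.0448, 0.1288]
orientation: [3.141, -0.0, -2.915]
force: [-0.5, 0.1, -2.7]
opening: 0.461
grip_force: 31.8
```

apply_moves(targets=[{"offset": [0,0,-0.0005],"angular": [0,0,0]},{"offset": [0,0,0],"angular": [0,0,0]}])

```text
time: 14.35
eef_pos: [0.5254, -0.0448, 0.1292]
orientation: [3.141, -0.0, -2.915]
force: [-1.6, -0.4, -2.2]
opening: 0.464
grip_force: 31.8
```

apply_moves(targets=[{"offset": [0,0,-0.0005],"angular": [0,0,0]},{"offset": [0,0,0],"angular": [0,0,0]}])

```text
time: 14.55
eef_pos: [0.5253, -0.0448, 0.1296]
orientation: [3.141, -0.001, -2.915]
force: [-1.0, -0.4, -1.9]
opening: 0.465
grip_force: 31.8
```

apply_moves(targets=[{"offset": [0,0,-0.0005],"angular": [0,0,0]},{"offset": [0,0,-0.0005],"angular": [0,0,0]}])

```text
time: 14.75
eef_pos: [0.5251, -0.0447, 0.1301]
orientation: [3.141, -0.001, -2.915]
force: [-1.4, -2.3, -7.3]
opening: 0.459
grip_force: 31.4
```

apply_moves(targets=[{"offset": [0,0,-0.0005],"angular": [0,0,0]},{"offset": [0,0,0],"angular": [0,0,0]}])

```text
time: 14.95
eef_pos: [0.5251, -0.0447, 0.1305]
orientation: [3.141, -0.001, -2.915]
force: [-2.5, -0.4, -7.1]
opening: 0.465
grip_force: 31.3
```

apply_moves(targets=[{"offset": [0,0,-0.0005],"angular": [0,0,0]},{"offset": [0,0,0],"angular": [0,0,0]}])

```text
time: 15.15
eef_pos: [0.5253, -0.0447, 0.1314]
orientation: [3.141, -0.001, -2.915]
force: [-1.6, -0.4, -6.7]
opening: 0.462
grip_force: 31.3
```

apply_moves(targets=[{"offset": [0,0,-0.0005],"angular": [0,0,0]},{"offset": [0,0,0],"angular": [0,0,0]}])

```text
time: 15.35
eef_pos: [0.5254, -0.0447, 0.1321]
orientation: [3.141, -0.001, -2.915]
force: [-2.6, 0.1, -6.5]
opening: 0.464
grip_force: 31.3
```

apply_moves(targets=[{"offset": [0,0,-0.0005],"angular": [0,0,0]},{"offset": [0,0,0],"angular": [0,0,0]}])

```text
time: 15.55
eef_pos: [0.5254, -0.0447, 0.1327]
orientation: [3.141, -0.0, -2.915]
force: [-2.4, -0.5, -7.4]
opening: 0.463
grip_force: 31.2
```

apply_moves(targets=[{"offset": [0,0,-0.0005],"angular": [0,0,0]},{"offset": [0,0,0],"angular": [0,0,0]}])

```text
time: 15.75
eef_pos: [0.5254, -0.0448, 0.1332]
orientation: [3.141, -0.0, -2.915]
force: [-2.1, -0.4, -7.9]
opening: 0.462
grip_force: 31.2
```

apply_moves(targets=[{"offset": [0,0,-0.0005],"angular": [0,0,0]},{"offset": [0,0,0],"angular": [0,0,0]}])

```text
time: 15.95
eef_pos: [0.5255, -0.0447, 0.1338]
orientation: [3.141, -0.0, -2.915]
force: [-2.6, -0.5, -8.2]
opening: 0.463
grip_force: 31.2
```

apply_moves(targets=[{"offset": [0,0,-0.0005],"angular": [0,0,0]},{"offset": [0,0,0],"angular": [0,0,0]}])

```text
time: 16.15
eef_pos: [0.5255, -0.0448, 0.1344]
orientation: [3.142, -0.0, -2.915]
force: [-3.0, -1.1, -7.7]
opening: 0.46
grip_force: 31.2
```

apply_moves(targets=[{"offset": [0,0,-0.0005],"angular": [0,0,0]},{"offset": [0,0,0],"angular": [0,0,0]}])

```text
time: 16.35
eef_pos: [0.526, -0.0448, 0.1354]
orientation: [-3.141, 0.001, -2.915]
force: [-1.7, -0.4, -2.2]
opening: 0.462
grip_force: 31.9
```

The fourth click came at about z = 0.135. I'll lower until the pawl carries the column.

apply_moves(targets=[{"offset": [0,0,0.0005],"angular": [0,0,0]},{"offset": [0,0,0.0005],"angular": [0,0,0]}])

```text
time: 16.55
eef_pos: [0.5265, -0.0449, 0.1354]
orientation: [-3.141, 0.003, -2.915]
force: [-2.8, -0.9, 2.5]
opening: 0.46
grip_force: 32.3
```

apply_moves(targets=[{"offset": [0,0,0.0005],"angular": [0,0,0]},{"offset": [0,0,0],"angular": [0,0,0]}])

```text
time: 16.75
eef_pos: [0.5265, -0.0449, 0.1353]
orientation: [-3.141, 0.003, -2.915]
force: [-2.2, -0.1, 5.4]
opening: 0.458
grip_force: 32.7
```

apply_moves(targets=[{"offset": [0,0,0.0005],"angular": [0,0,0]},{"offset": [0,0,0],"angular": [0,0,0]}])

```text
time: 16.95
eef_pos: [0.5267, -0.0449, 0.1353]
orientation: [-3.14, 0.004, -2.915]
force: [-3.1, 0.2, 8.1]
opening: 0.464
grip_force: 33.0
```

apply_moves(targets=[{"offset": [0,0,0],"angular": [0,0,0]},{"offset": [0,0,0],"angular": [0,0,0]}])

```text
time: 17.15
eef_pos: [0.5267, -0.045, 0.1353]
orientation: [-3.14, 0.004, -2.915]
force: [-3.4, -0.1, 8.3]
opening: 0.459
grip_force: 33.0
```

apply_moves(targets=[{"offset": [0,0,-0.0006],"angular": [0,0,0]},{"offset": [0,0,-0.0005],"angular": [0,0,0]},{"offset": [0,0,0],"angular": [0,0,0]}])

```text
time: 17.45
eef_pos: [0.5264, -0.0449, 0.1353]
orientation: [-3.141, 0.002, -2.915]
force: [-0.9, 0.3, 5.9]
opening: 0.461
grip_force: 32.8
```

apply_moves(targets=[{"offset": [0,0,0],"angular": [0,0,0]},{"offset": [0,0,0],"angular": [0,0,0]},{"offset": [0,0,0],"angular": [0,0,0]},{"offset": [0,0,0],"angular": [0,0,0]},{"offset": [0,0,0],"angular": [0,0,0]},{"offset": [0,0,0],"angular": [0,0,0]}], fingers=0.055)

```text
time: 18.05
eef_pos: [0.5256, -0.0447, 0.1338]
orientation: [3.141, -0.0, -2.915]
force: [0.5, 0.1, -0.0]
opening: 0.646
grip_force: 0.0
```

apply_moves(targets=[{"offset": [0,0,0],"angular": [0,0,0]},{"offset": [0,0,-0.02],"angular": [0,0,0]},{"offset": [0,0,-0.03],"angular": [0,0,0]},{"offset": [0,0,-0.03],"angular": [0,0,0]},{"offset": [0,0,-0.03],"angular": [0,0,0]},{"offset": [0,0,0],"angular": [0,0,0]}])

```text
time: 18.65
eef_pos: [0.5271, -0.0451, 0.249]
orientation: [-3.14, 0.008, -2.915]
force: [-0.4, -0.4, 0.0]
opening: 0.64
grip_force: 0.0
```

```bash
python3 - <<'E'
from h import *
s=sense();print(s["time"],s["eef_pos"],s["orientation"],s["joint_pos"])
w=camera("wrist");t=camera("top")
np.savez("v.npz",w=w["img"],t=t["img"])
H=[.5250,-.0450]
for z in(.148,.189):print(proj(w,[*H,z],s))
V=[.4895,-.3021]
print("vial cap in top",proj(t,[*V,.048]),"wrist",proj(w,[*V,.048],s))
x=Ro.from_euler("xyz",s["orientation"]).as_matrix().T@(np.array([*V,.25])-s["eef_pos"]);print(x)
E
```

```text
18.65 [ 0.52711279 -0.04512205  0.24903456] [-3.1401444   0.00758579 -2.91510147] [ 0.29666948 -0.14543517 -0.00651017  0.00199381 -1.7022555  -1.64071138]
(np.float64(319.2933310132985), np.float64(184.71243566670688))
(np.float64(319.53802853618976), np.float64(197.64146758388858))
vial cap in top (np.float64(371.62743550847915), np.float64(224.12859156116554)) wrist (np.float64(121.10547631058779), np.float64(90.03270404579445))
[ 0.09434903 -0.24197068 -0.00133076]
```

apply_moves(targets=[{"offset": [0.012,-0.035,0],"angular": [0,0,0]},{"offset": [0.012,-0.035,0],"angular": [0,0,0]},{"offset": [0.015,-0.035,0],"angular": [0,0,0]},{"offset": [0.015,-0.035,0],"angular": [0,0,0]},{"offset": [0.015,-0.035,0],"angular": [0,0,0]},{"offset": [0.014,-0.035,0],"angular": [0,0,0]},{"offset": [0.012,-0.032,0],"angular": [0,0,0]},{"offset": [0,0,0],"angular": [0,0,0]}], fingers=0.042)

```text
time: 19.55
eef_pos: [0.4859, -0.3048, 0.2415]
orientation: [3.14, -0.003, -2.919]
force: [0.1, 1.3, -0.4]
opening: 0.492
grip_force: 0.0
```

apply_moves(targets=[{"offset": [0,0,0.04],"angular": [0,0,0]},{"offset": [0,0,0.04],"angular": [0,0,0]},{"offset": [0,0,0.04],"angular": [0,0,0]},{"offset": [0,0,0.04],"angular": [0,0,0]},{"offset": [0,0,0.02],"angular": [0,0,0]},{"offset": [0,0,0],"angular": [0,0,0]},{"offset": [0,0,0],"angular": [0,0,0]}])

```text
time: 20.25
eef_pos: [0.4874, -0.3018, 0.0641]
orientation: [-3.141, -0.001, -2.914]
force: [0.0, -0.0, 0.6]
opening: 0.49
grip_force: 0.0
```

```bash
python3 - <<'E'
from h import *
s=sense();print(s["time"],s["eef_pos"],s["orientation"],s["joint_pos"])
w=camera("wrist");np.savez("v2.npz",w=w["img"])
V=[.4895,-.3021]
print("pred",proj(w,[*V,.048],s))
t=np.load("v.npz")["t"];c=camera("top")
g=cv2.cvtColor(t,cv2.COLOR_RGB2GRAY)
print(g[215:236,362:386])
cv2.imwrite("pics/last.png",cv2.resize(w["img"][180:330,230:410,::-1],None,fx=4,fy=4,interpolation=cv2.INTER_CUBIC))
E
```

```text
20.25 [ 0.48735044 -0.30183312  0.06408565] [-3.14135720e+00 -8.46114191e-04 -2.91429662e+00] [-2.04239212e-01 -2.81890763e-03 -2.08333010e-01  5.79892341e-04
 -1.36595232e+00 -1.13937914e+00]
pred (np.float64(317.99280945443786), np.float64(222.45368190221816))
[[186 188 186 190 188 189 190 191 190 186 185 187 184 178 177 175 173 171
  176 180 184 189 187 187]
 [190 188 188 188 188 189 188 187 188 190 187 188 181 177 173 174 175 177
  179 179 184 187 190 187]
 [191 192 187 189 187 187 189 188 188 188 186 187 185 184 182 179 180 180
  184 188 186 185 187 188]
 [189 189 187 189 190 189 189 188 187 186 187 186 186 188 182 186 185 187
  185 186 187 188 186 188]
 [187 190 190 189 189 187 188 189 190 190 188 185 188 187 185 186 186 188
  189 176 160 191 187 187]
 [186 188 189 187 187 188 188 186 190 188 191 188 186 188 188 188 188 189
  188 187 188 189 189 188]
 [186 190 188 189 187 186 187 174 139 140 140 158 177 169 189 187 190 188
  186 189 188 188 189 188]
 [189 189 188 190 190 187 175 142 138 138 135 135 132 145 191 187 189 189
  186 187 189 187 188 189]
 [187 189 189 189 187 175 142
[... 584 characters left out ...]
85 187 186 185 186 187 187 186 186 184 184 181 161  98  94 125 162
  185 189 188 188 186 186]
 [188 188 187 186 189 187 186 189 188 188 188 186 183 184 181 179 181 184
  184 190 187 185 189 190]
 [186 185 185 185 188 187 186 187 186 184 188 186 186 185 181 182 180 184
  186 188 190 187 187 189]
 [188 183 185 184 185 186 186 185 185 186 187 186 184 177 179 177 182 189
  186 189 188 187 190 189]
 [185 185 184 181 182 183 184 186 184 183 180 182 187 189 185 184 188 187
  186 187 190 186 187 186]
 [186 190 184 186 183 185 185 184 187 185 180 181 185 185 184 189 186 186
  187 186 187 188 184 189]
 [189 188 186 187 186 187 188 188 186 183 186 185 185 184 187 184 186 188
  188 188 185 187 188 189]]
```

View pics/last.png

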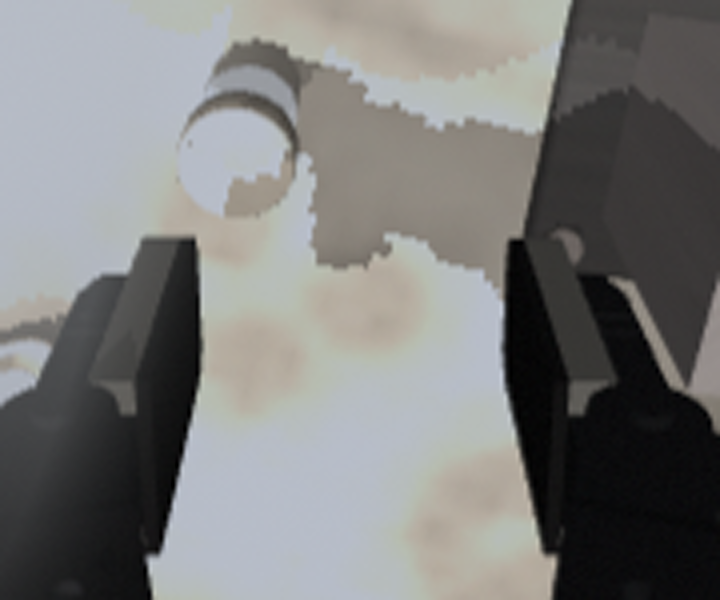

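The cap is at crop (238,162), full image (289.5,220.5). It is clearly left of the finger centre line, because the grey blob in the top view was the vial's shadow. I'll recompute from this view.

```bash
python3 - <<'E'
from h import *
s=sense();w=camera("wrist")
g=cv2.cvtColor(w["img"],cv2.COLOR_RGB2GRAY)
P=ray(w,289.5,219.8,.048,s);R=Ro.from_euler("xyz",s["orientation"]).as_matrix()
print(P,R.T@(P-s["eef_pos"]),s["eef_pos"])
c=camera("top");print(proj(c,P),proj(c,[*P[:2],0]))
E
```

```text
[ 0.4939 -0.3227  0.048 ] [-0.00071328 -0.02122919  0.01781192] [ 0.48838143 -0.30215778  0.0657768 ]
(np.float64(379.622531421051), np.float64(222.19794921284594)) (np.float64(377.58759414976873), np.float64(225.32534231475913))
```

apply_moves(targets=[{"offset": [0,-0.007,0],"angular": [0,0,0]},{"offset": [0,-0.007,0],"angular": [0,0,0]},{"offset": [0,-0.007,0],"angular": [0,0,0]},{"offset": [0,0,0],"angular": [0,0,0]},{"offset": [0,0,0],"angular": [0,0,0]},{"offset": [0,0,0],"angular": [0,0,0]}])

```text
time: 21.05
eef_pos: [0.492, -0.3223, 0.0637]
orientation: [3.141, -0.0, -2.915]
force: [0.8, -0.3, 1.2]
opening: 0.496
grip_force: 0.0
```

```bash
python3 - <<'E'
from h import *
a=np.load("v2.npz")["w"]
def circ(im,n):
    g=cv2.cvtColor(im,cv2.COLOR_RGB2GRAY)[195:250,265:350];g=cv2.resize(g,None,fx=4,fy=4,interpolation=cv2.INTER_CUBIC)
    h=cv2.HoughCircles(cv2.GaussianBlur(g,(5,5),0),cv2.HOUGH_GRADIENT,1,30,param1=60,param2=12,minRadius=52,maxRadius=66)
    if h is None: return []
    h=h[0][:n];return [((q[0]-1.5)/4+265,(q[1]-1.5)/4+195,q[2]/4) for q in h]
s=sense();w=camera("wrist");s2=sense();print(s["eef_pos"],s2["eef_pos"],s["orientation"])
print("old",np.round(circ(a,3),1));n=circ(w["img"],3);print("new",np.round(n,1))
R=Ro.from_euler("xyz",s["orientation"]).as_matrix()
for q in n:
    P=ray(w,q[0],q[1],.048,s);print(P,(R.T@(P-s["eef_pos"])).round(4))
E
```

```text
[ 0.49204905 -0.3223476   0.06373253] [ 0.49209364 -0.32224296  0.06379073] [ 3.14135864e+00 -2.34115562e-04 -2.91493248e+00]
old [[288.8 218.   15.8]
 [289.2 210.2  15.2]]
new [[318.  218.2  15.8]
 [317.  208.8  13.1]]
[ 0.4909 -0.3234  0.048 ] [ 0.0014 -0.0008  0.0157]
[ 0.4841 -0.3257  0.048 ] [ 0.0085 -0.0015  0.0157]
```

apply_moves(targets=[{"offset": [0,-0.0008,0.015],"angular": [0,0,0]},{"offset": [0,0,0.015],"angular": [0,0,0]},{"offset": [0,0,0.015],"angular": [0,0,0]},{"offset": [0,0,0.015],"angular": [0,0,0]},{"offset": [0,0,0.01],"angular": [0,0,0]},{"offset": [0,0,0.007],"angular": [0,0,0]},{"offset": [0,0,0],"angular": [0,0,0]},{"offset": [0,0,0],"angular": [0,0,0]}])

```text
time: 21.9
eef_pos: [0.4926, -0.3233, -0.0127]
orientation: [-3.141, 0.0, -2.915]
force: [-0.5, 0.6, 0.2]
opening: 0.488
grip_force: 0.0
```

apply_moves(targets=[{"offset": [0,0,0],"angular": [0,0,0]},{"offset": [0,0,0],"angular": [0,0,0]},{"offset": [0,0,0],"angular": [0,0,0]},{"offset": [0,0,0],"angular": [0,0,0]},{"offset": [0,0,0],"angular": [0,0,0]},{"offset": [0,0,0],"angular": [0,0,0]},{"offset": [0,0,0],"angular": [0,0,0]},{"offset": [0,0,0],"angular": [0,0,0]}], fingers=0.018, squeeze=20)

```text
time: 22.7
eef_pos: [0.4929, -0.3234, -0.0122]
orientation: [-3.141, 0.001, -2.915]
force: [0.2, 0.5, 5.1]
opening: 0.257
grip_force: 21.1
```

apply_moves(targets=[{"offset": [0,0,-0.01],"angular": [0,0,0]},{"offset": [0,0,-0.03],"angular": [0,0,0]},{"offset": [0,0,-0.035],"angular": [0,0,0]},{"offset": [0,0,-0.035],"angular": [0,0,0]},{"offset": [0,0,-0.035],"angular": [0,0,0]},{"offset": [0,0,-0.035],"angular": [0,0,0]},{"offset": [0,0,-0.035],"angular": [0,0,0]},{"offset": [0,0,-0.032],"angular": [0,0,0]}], squeeze=25)

```text
time: 23.5
eef_pos: [0.4919, -0.323, 0.2357]
orientation: [3.141, 0.0, -2.915]
force: [1.5, -0.3, -0.3]
opening: 0.261
grip_force: 24.5
```

apply_moves(targets=[{"offset": [-0.012,0.033,0],"angular": [0,0,0]},{"offset": [-0.012,0.033,0],"angular": [0,0,0]},{"offset": [-0.012,0.033,0],"angular": [0,0,0]},{"offset": [-0.012,0.033,0],"angular": [0,0,0]},{"offset": [-0.012,0.033,0],"angular": [0,0,0]},{"offset": [-0.012,0.033,0],"angular": [0,0,0]},{"offset": [-0.012,0.033,0],"angular": [0,0,0]},{"offset": [-0.01,0.033,0],"angular": [0,0,0]}])

```text
time: 24.3
eef_pos: [0.5241, -0.0433, 0.2337]
orientation: [3.141, -0.001, -2.915]
force: [0.6, 0.4, -1.0]
opening: 0.256
grip_force: 24.6
```

apply_moves(targets=[{"offset": [0,0,0],"angular": [0,0,0]},{"offset": [0,0,0],"angular": [0,0,0]},{"offset": [0,0,0],"angular": [0,0,0]},{"offset": [0,0,0],"angular": [0,0,0]}])

```text
time: 24.7
eef_pos: [0.5244, -0.0456, 0.2339]
orientation: [3.142, -0.0, -2.916]
force: [-0.1, -0.2, -0.7]
opening: 0.255
grip_force: 24.7
```

```bash
python3 - <<'E'
from h import *
s=sense();w=camera("wrist");print(s["time"],s["eef_pos"],s["orientation"],s["opening"],s["grip_force"],s["force"])
R=Ro.from_euler("xyz",s["orientation"]).as_matrix()
d=np.array([.5248,-.0449,s["eef_pos"][2]])-s["eef_pos"];print("to go",R.T@d)
print("socket pred",proj(w,[.5248,-.0449,.189],s))
cap=s["eef_pos"]+np.array([0,0,.0122+.048]);print("cap pred",proj(w,cap,s))
g=cv2.cvtColor(w["img"],cv2.COLOR_RGB2GRAY);np.savez("v3.npz",w=w["img"])
print(g[190:310:4,278:362:4])
E
```

```text
24.7 [ 0.52441257 -0.04561544  0.23389606] [ 3.14154850e+00 -2.60141702e-04 -2.91609867e+00] 0.2554710977062147 24.669696986675262 [-0.12025645 -0.18646144 -0.66893411]
to go [-5.37582279e-04  6.10705281e-04 -1.12883935e-07]
socket pred (np.float64(319.57789519856436), np.float64(206.92225134521644))
cap pred (np.float64(319.9822512018222), np.float64(282.72167789310834))
[[211 211 103 187 140 139 117  81 138 138 138 138 137 137 130 137 136 120
   74 146 139]
 [211 212 101 181 161 138  89  79 137 137 137 137 136 137 116 135 136 118
   59 129 130]
 [211 212 198 197 162 151  79 147 159 160 136 136 136 135 107 136 136 197
  123 124 127]
 [211 212 213 213 162 159  60 124 159 159 159 159 149 135  59 135 135 137
  126 125 125]
 [211 212 213 213 163 161  67 112 159 159 159 158 158 108  61 109  78 143
  128 124 168]
 [211 212 212 213 161 158 110  44 108 135 135 145 117  40  69 101  91 208
  169 203 204]
 [212 212 213 213 163 158 158 116  47  46  47  53  52  84 100 100 101 211
  201 210 211]
 [212 213 212 213 164 158 157 158  99  84  81  81 100 100 100 100 100 212
  207 209 211]
 [123 208 213
[... 1245 characters left out ...]
3  23  18 140 140 143 143 141 140 142 144 143 145 142   9  22
   94  13  14]
 [ 19  16  16  24  24 138 137 140 142 140 139 141 141 141 143 143  10  24
   11  14  12]
 [ 17  16  16  22   9 138 138 140 139 139 140 140 141 139 141 141   6  22
   13  15  14]
 [ 17  15  14  22  10 137 138 137 137 138 137 138 139 140 138 148   8  22
   12  14  13]
 [ 16  15  14  23  12   9 137 136 135 136 136 136 137 138 138 214   7  23
   11  14  15]
 [ 17  15  14  23   7  11   8 136 135 135 135 134 136 135 213 213   8  34
   10  15  16]
 [ 15  16  14  23  40  11  12 204 204 182 168 188 213 213 213 213  11  18
   13  16  14]
 [ 15  15  14  24  68  12  10 203 213 213 213 213 213 213 213 213  35  18
   12  15  12]]
```

```bash
python3 - <<'E'
from h import *
w=np.load("v3.npz")["w"];g=cv2.cvtColor(w,cv2.COLOR_RGB2GRAY)
print("row178-222 cols 288-300"); print(g[170:228:4,288:300])
print("right"); print(g[170:228:4,336:350])
print("col 300,305 rows 160-230");print(g[160:230,300]);print(g[200:230,316])
s=sense();c=camera("scene");gs=cv2.cvtColor(c["img"],cv2.COLOR_RGB2GRAY)
for z in(.124,.148,.165,.178,.189):print(z,np.round(proj(c,[.5248,-.0449,z]),1))
for n,(a,b) in {"near corner":(-.02,-.02)}.items():
    y=np.radians(13);p=np.array([.5248,-.0449])+np.array([[np.cos(y),-np.sin(y)],[np.sin(y),np.cos(y)]])@np.array([a,b])
    for z in(.095,.148,.154,.165,.178,.189):print(n,z,np.round(proj(c,[*p,z]),1))
u=int(proj(c,[*p,.178])[0]);print("scene cols",u-6,u+8);print(np.c_[np.arange(120,190),gs[120:190,u-6:u+8:2]])
E
```

```text
row178-222 cols 288-300
[[105 104 103 179 210 212 212 212 213 213 213 213]
 [104 104 103 153 209 147  73  62  61  60  59  58]
 [106 105 104 154 160 144 142 142 141 142 142 141]
 [102 102 100 125 174 145 141 142 141 141 141 140]
 [101 100 100  99 181 146 141 141 140 140 140 140]
 [179 186 187 187 194 146 140 139 140 139 139 139]
 [166 181 181 181 203 166 161 161 141 138 138 139]
 [180 195 197 196 212 173 162 153 151 151 151 110]
 [213 213 213 213 213 178 162 160 160 159 159 113]
 [213 213 213 213 213 190 163 160 160 160 161 150]
 [213 213 213 213 214 190 161 159 159 159 158 158]
 [213 213 213 214 214 201 163 158 158 158 158 158]
 [213 213 213 213 214 214 164 158 158 158 158 157]
 [214 213 213 213 214 214 163 157 157 156 157 156]
 [210 213 213 213 213 213 214 213 214 213 214 213]]
right
[[125 127 130 129 126 136 137 175 179 102  63  60  61  61]
 [ 50  50  50  50  51  50 143 174 174 101  64  60  61  61]
 [139 139 138 138 138 138 138 164 177 100  62  60  58  59]
 [138 137 138 138 137 137 138 163 177  79  60  60  60  59]
 [137 137 137 137 137 136 136 164 171  72  55  57  58  56]
 [137 137
[... 3076 characters left out ...]
 [170 146  97  98 102 111 108 115]
 [171 145  97  97  98 111 108 107]
 [172 159  99  98 100 112 108 107]
 [173 159 102  98 103 111 108 107]
 [174 160 103  97 103 111 108 107]
 [175 156 104  98 104 112 109 107]
 [176 140 103  97 104 110 109 107]
 [177 135 102  98 103 107 108 108]
 [178 147 104 100 104 106 108 107]
 [179 188 133 103 104 108 109 108]
 [180 217 186 122 105 110 108 124]
 [181 216 215 177 123 113 124 181]
 [182 216 216 216 180 138 176 222]
 [183 205 218 218 218 194 217 223]
 [184 162 205 218 220 222 223 224]
 [185 139 158 202 220 222 223 216]
 [186 141 139 150 199 217 217 179]
 [187 142 141 143 149 198 184 145]
 [188 141 141 143 143 151 143 145]
 [189 142 141 142 142 141 143 146]]
```

```bash
python3 - <<'E'
from h import *
s=dict(sense());w=camera("wrist")
s["eef_pos"]=np.array([.52441257,-.04561544,.23389606]);s["orientation"]=np.array([3.1415485,-.0002601,-2.9160987])
R=Ro.from_euler("xyz",s["orientation"]).as_matrix()
f=lambda u,v,z:(R.T@(ray(w,u,v,z,s)-s["eef_pos"])).round(4)[:2]
for z in(.185,.189):
    a,b=f(318,177,z),f(318,224.7,z);l,r=f(293,200,z),f(342.6,200,z);rim=f(316,217.2,z)
    print(z,"x range",a[0],b[0],a[0]-b[0],"mid",(a[0]+b[0])/2,"rim-based",rim[0]+.014,"y",l[1],r[1],r[1]-l[1],(l[1]+r[1])/2)
print("vial cap centre",f(318,281,.294),f(298,280,.294),f(338,280,.294))
E
```

```text
0.185 x range 0.0233 -0.0179 0.0412 mid 0.002700000000000001 rim-based 0.0029 y -0.0211 0.0195 0.0406 -0.0008000000000000004
0.189 x range 0.0244 -0.0161 0.0405 mid 0.004150000000000001 rim-based 0.0045000000000000005 y -0.0208 0.0191 0.0399 -0.0008500000000000001
vial cap centre [ 0.0009 -0.0009] [ 0.0014 -0.0101] [0.0014 0.0082]
```

apply_moves(targets=[{"offset": [0.0027,0,0.01],"angular": [0,0,0]},{"offset": [0,0,0.015],"angular": [0,0,0]},{"offset": [0,0,0.015],"angular": [0,0,0]},{"offset": [0,0,0.01],"angular": [0,0,0]},{"offset": [0,0,0],"angular": [0,0,0]},{"offset": [0,0,0],"angular": [0,0,0]},{"offset": [0,0,0],"angular": [0,0,0]}])

```text
time: 25.55
eef_pos: [0.5223, -0.0454, 0.1848]
orientation: [-3.141, 0.001, -2.915]
force: [0.2, -0.4, -0.4]
opening: 0.258
grip_force: 24.7
```

apply_moves(targets=[{"offset": [0,0,0.001],"angular": [0,0,0]},{"offset": [0,0,0.001],"angular": [0,0,0]},{"offset": [0,0,0.001],"angular": [0,0,0]},{"offset": [0,0,0.001],"angular": [0,0,0]},{"offset": [0,0,0.001],"angular": [0,0,0]},{"offset": [0,0,0.001],"angular": [0,0,0]}])

```text
time: 26.15
eef_pos: [0.5219, -0.0454, 0.1778]
orientation: [3.142, -0.0, -2.915]
force: [-0.5, -1.1, -0.6]
opening: 0.254
grip_force: 24.7
```

apply_moves(targets=[{"offset": [0,0,0.001],"angular": [0,0,0]},{"offset": [0,0,0.001],"angular": [0,0,0]}])

```text
time: 26.35
eef_pos: [0.5219, -0.0454, 0.1758]
orientation: [3.141, -0.0, -2.915]
force: [1.6, 0.7, 0.6]
opening: 0.257
grip_force: 24.7
```

apply_moves(targets=[{"offset": [0,0,0.001],"angular": [0,0,0]},{"offset": [0,0,0.001],"angular": [0,0,0]}])

```text
time: 26.55
eef_pos: [0.5219, -0.0454, 0.1738]
orientation: [3.142, -0.0, -2.915]
force: [-0.7, -0.3, 0.1]
opening: 0.257
grip_force: 24.7
```

apply_moves(targets=[{"offset": [0,0,0.001],"angular": [0,0,0]},{"offset": [0,0,0.001],"angular": [0,0,0]}])

```text
time: 26.75
eef_pos: [0.5219, -0.0454, 0.1718]
orientation: [3.141, -0.0, -2.915]
force: [0.1, -0.6, -0.6]
opening: 0.261
grip_force: 24.7
```

apply_moves(targets=[{"offset": [0,0,0.001],"angular": [0,0,0]},{"offset": [0,0,0.001],"angular": [0,0,0]}])

```text
time: 26.95
eef_pos: [0.5219, -0.0454, 0.1698]
orientation: [3.142, -0.0, -2.915]
force: [-1.0, -0.5, 0.1]
opening: 0.258
grip_force: 24.7
```

apply_moves(targets=[{"offset": [0,0,0.001],"angular": [0,0,0]},{"offset": [0,0,0.001],"angular": [0,0,0]}])

```text
time: 27.15
eef_pos: [0.5219, -0.0454, 0.1678]
orientation: [3.141, -0.0, -2.915]
force: [0.1, 0.4, 0.3]
opening: 0.257
grip_force: 24.7
```

apply_moves(targets=[{"offset": [0,0,0.0005],"angular": [0,0,0]},{"offset": [0,0,0.0005],"angular": [0,0,0]}])

```text
time: 27.35
eef_pos: [0.5219, -0.0454, 0.1668]
orientation: [3.141, -0.0, -2.915]
force: [1.3, 0.1, -0.4]
opening: 0.256
grip_force: 24.7
```

apply_moves(targets=[{"offset": [0,0,0.0005],"angular": [0,0,0]},{"offset": [0,0,0.0005],"angular": [0,0,0]}])

```text
time: 27.55
eef_pos: [0.522, -0.0454, 0.1659]
orientation: [3.142, 0.0, -2.915]
force: [1.3, 0.9, -0.1]
opening: 0.262
grip_force: 24.7
```

apply_moves(targets=[{"offset": [0,0,0.0005],"angular": [0,0,0]},{"offset": [0,0,0.0005],"angular": [0,0,0]}])

```text
time: 27.75
eef_pos: [0.522, -0.0454, 0.1651]
orientation: [-3.141, 0.0, -2.915]
force: [-0.9, -0.4, 1.9]
opening: 0.255
grip_force: 24.8
```

apply_moves(targets=[{"offset": [0,0,0.0005],"angular": [0,0,0]},{"offset": [0,0,0],"angular": [0,0,0]}])

```text
time: 27.95
eef_pos: [0.5222, -0.0455, 0.165]
orientation: [-3.141, 0.001, -2.915]
force: [-0.9, 0.2, 3.0]
opening: 0.259
grip_force: 24.9
```

The vial touched the floor where expected, so I'll release and retreat.

apply_moves(targets=[{"offset": [0,0,0],"angular": [0,0,0]},{"offset": [0,0,0],"angular": [0,0,0]},{"offset": [0,0,0],"angular": [0,0,0]},{"offset": [0,0,0],"angular": [0,0,0]},{"offset": [0,0,0],"angular": [0,0,0]},{"offset": [0,0,0],"angular": [0,0,0]}], fingers=0.045)

```text
time: 28.55
eef_pos: [0.5219, -0.0453, 0.1643]
orientation: [3.141, -0.0, -2.915]
force: [0.6, -0.6, 0.8]
opening: 0.528
grip_force: 0.0
```

apply_moves(targets=[{"offset": [0,0,-0.01],"angular": [0,0,0]},{"offset": [0,0,-0.02],"angular": [0,0,0]},{"offset": [0,0,-0.025],"angular": [0,0,0]},{"offset": [0,0,-0.025],"angular": [0,0,0]},{"offset": [0,0,-0.025],"angular": [0,0,0]},{"offset": [0,0,0],"angular": [0,0,0]},{"offset": [0,0,0],"angular": [0,0,0]}])

```text
time: 29.25
eef_pos: [0.5222, -0.0453, 0.2703]
orientation: [3.141, 0.002, -2.915]
force: [0.2, 0.1, -0.7]
opening: 0.526
grip_force: 0.0
```

```bash
python3 - <<'E'
from h import *
s=sense();w=camera("wrist");print(s["time"],s["eef_pos"],s["opening"],s["force"])
H=[.5219,-.0454]
print("cap top pred if seated",proj(w,[*H,.2255],s),"head top",proj(w,[*H,.189],s))
g=cv2.cvtColor(w["img"],cv2.COLOR_RGB2GRAY);print(g[172:252:3,282:360:3])
c=camera("scene");gs=cv2.cvtColor(c["img"],cv2.COLOR_RGB2GRAY)
print("scene",[np.round(proj(c,[*H,z]),1) for z in(.177,.189,.2255)]);print(gs[124:160:2,248:276:2])
E
```

```text
29.25 [ 0.52217902 -0.04525659  0.27034004] 0.5258024779279227 [ 0.17413829  0.10031408 -0.68244169]
cap top pred if seated (np.float64(318.71650096180474), np.float64(205.87022237472434)) head top (np.float64(318.52159940912287), np.float64(192.73261232885548))
[[212 196 107 105 193 143 142 142 142 142 141 140 141 140 140 140 140 139
  139 159  74  61  57 156 156 158]
 [212 212 105 103 209 142 141 142 141 134 104  90 108 111 134 140 139 139
  139 175  74  60  57 156 156 156]
 [213 213 103 101 208 142 141 140 112 135 140 139 140 140 135 114 139 139
  139 176  73  60  55 154 154 154]
 [212 212 104 101 208 141 141 129 104 161 135  96  91  84 138 139 111 138
  139 173  66  57  53 153 151 147]
 [212 213 103 191 211 164 154 102 103 135  99 114 133  98  83  79 100 137
  138 170 124 119  54 147 143 139]
 [212 213 110 188 212 163 150  80 103 110 159 159 147 159 152  80  92  70
  111 170 120 116  53 133 132 130]
 [213 213 100 125 187 163 131  79 157 140 106 129 143 111  89 143  92  66
   94 172 119 114 151 124 129 128]
 [212 213 214 214 214 162 144  52 145 149 213 214 215 214 208  90  51  91

[... 2545 characters left out ...]
5  65  61 141 159 161 146  90  74  74  73  70 134]
 [ 61  61  60  60 157 138 129 105  61  66  68  64  61 155]
 [121 142 198 219 221 141 122  84  61  62  62  61  60 161]
 [220 221 221 221 217 196 179 176 100  62  62  61  60 158]
 [221 221 215 177 123 167 168 164 129 116 107  82 133 154]
 [218 183 134 125  87 125 134 131 108 127 151 137 109 128]
 [179 107 124 120  90 125 135 137 127 137 112  90 109 117]
 [203  88  87  94 120 130 135 130 116  93  92  93 105 117]
 [222  90  90  89  90  90 103  93  93  94  94  93 102 117]
 [199 101  90  91  90  90  90  93  94  94  94  94 106 114]
 [200 166 114  91  90  91  91  93  94  95  96 105 112 109]
 [203 221 221 159  92  91  91  93  95  96 101 109 108 106]]
```

The cap is centred at about (318,205), against (318.7,205.9) predicted for a seated vial. The fingers are clear, so I'll hand in.

```bash
python3 -c "
from cell import *
print(job_done())"
```

```text
the job is handed in; nothing more can be done
None
```

I raised the column four clicks and let it go resting on the pawl, then stood the vial upright in the socket and handed the job in at about 29 s; the hand-in returned no verdict.

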